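# Fetch the rear stamp from a crowded hook

### The job

Two stamps hang one behind the other on a desk hook, and the oblong-footed one at the back is needed. First move the round-footed front stamp over to the empty hook of the other stand and leave it hanging there; then take the rear stamp off its hook and stand it upright in the middle of the yellow memo pad. Do not drop either stamp.

Things in the scene. Friction and masses are not known exactly. Their poses are not given: they have to be found in the camera images.
- front_stamp: hand stamp, 140 mm tall, 90 g, round foot (diameter 36), hung by its eye on the crowded hook, nearer the free end. Origin: underside centre, 49 mm above desk when hung; x along the hook to the post. Eye frame 14 thick (x), 44 wide (y); opening 32 wide, z 56 to roof apex at 96. Wooden grip on top, 24 (y) x 18 (x), z 102-140: pinch across y. Hook's upturned end 32-40 mm from its centre, to its -x
- rear_stamp: hand stamp with an oblong foot, 34 (x) x 46 mm (y), hung on the same hook 38-54 mm behind the front stamp, next to the post; otherwise exactly like the front stamp (eye, grip, heights, origin, axes, mass). Hook's upturned end 78-86 mm from its centre, to its -x. A stamp comes off (or goes on) held about 18 mm above its hanging height and moved level along the hook past the upturned end
- spare_stand: empty hook stand, fixed; the crowded stand is just like it. Origin: centre of the underside of its base plate, 150 (x) x 80 x 12 mm. Post at x = +55 mm; from its top a level round hook, 8 mm thick, axis at z = 140, y = 0, runs to -x as far as x = -62, then turns up, ending at x = -70, top z = 152. A stamp hangs on it with its x along the stand's x, its origin 49 mm above the desk
- memo_pad: square yellow memo pad, 76 x 76 mm, 11 mm thick, fixed to the desk at the right. Origin: centre of its underside; its top is at z = 11 mm. (Mind the printer, fixed, 0.37 m high: it fills x > 0.52, y > 0.07 m, behind both stands; cross from one stand to the other in front of it.)
Things that resemble listed ones, but are neither listed nor needed, are in the scene too. Of the things that look like the memo_pad, take the one that is farthest from the robot's base at the start.

How it is judged:
On the way:
1. the front stamp hangs released on the spare hook while the rear stamp still hangs on the crowded hook (x of front_stamp in the frame of spare_stand between -0.062 and 0.045 m and y of front_stamp in the frame of spare_stand between -0.02 and 0.02 m and height (world z) of front_stamp between 0.042 and 0.054 m and angle between front_stamp's own z axis and vertical below 0.2 rad and contact force between front_stamp and spare_stand above 0.2 N and contact force between front_stamp and the fingers below 0.1 N and height (world z) of rear_stamp above 0.04 m and distance of rear_stamp from where it was at the start of the episode below 0.05 m), for 0.2 s.
At the end, for the whole second after the job is handed in: The front stamp hangs on the spare hook (hook through its eye, foot clear of the base plate, upright within about 11 degrees) and hardly moves; the rear stamp stands upright (within about 6 degrees) and at rest on the memo pad, its foot's centre within 20 mm of the pad's centre (x of front_stamp in the frame of spare_stand between -0.062 and 0.045 m and y of front_stamp in the frame of spare_stand between -0.02 and 0.02 m and height (world z) of front_stamp between 0.042 and 0.054 m and angle between front_stamp's own z axis and vertical below 0.2 rad and contact force between front_stamp and spare_stand above 0.2 N and linear speed of front_stamp below 0.05 m/s and horizontal distance between rear_stamp and memo_pad below 0.02 m and height (world z) of rear_stamp between 0.008 and 0.015 m and angle between rear_stamp's own z axis and vertical below 0.1 rad and linear speed of rear_stamp below 0.03 m/s); the robot touches nothing.
It fails at once if the front stamp is dropped (falls faster than 0.6 m/s, untouched by the fingers) (linear speed of front_stamp above 0.6 m/s and contact force between front_stamp and the fingers below 0.05 N).
It fails at once if the rear stamp is dropped (falls faster than 0.6 m/s, untouched by the fingers) (linear speed of rear_stamp above 0.6 m/s and contact force between rear_stamp and the fingers below 0.05 N).
It also fails if it takes over 72 s, if anything falls off the work surface, if the arm or the gripper's body presses on something with over 40 N, if the wrist force passes 120 N, or if a joint passes its speed limit or range.

### The arm

A 6-joint arm with a two-finger parallel gripper is mounted at the origin on the work surface; the furniture and walls round the work are solid. World frame = base frame: x ahead of the robot, y to its left, z up, the work surface at z = 0. Lengths are in m, angles in rad, forces in N, time in s.
With the tool pointing down it reaches from about 0.375 to 0.925 m from the base axis. Payload 5.7 kg.
Tool frame: the origin (TCP) lies midway between the tips of the shut fingers; the grasp point (between the pads) lies 19 mm behind it; z points along the fingers, y is the line along which they close (so a half turn about z gives the same grasp; the last joint's range is limited). The gripper opens to 88 mm and grips with 3 to 60 N. Pads are 20 mm wide; open, the fingers measure 115 mm over their backs; the gripper's body (75 mm by 178 mm) begins 61 mm behind the grasp point.
Start: joints at [-1.415, 0.359, 1.51, -0, 1.272, -0.115], TCP at [0.16, -0.578, 0.223] pointing down, gripper open.
Joint ranges: [-2.97, 2.97], [-1.01, 2.36], [0.21, 2.38], [-0.96, 4.11], [0.2, 2.71], [-2.98, 2.98]. Speed limits (rad/s): [2.39, 2.39, 3.14, 3.14, 3.14, 3.14].

### API

Orientations are given as a unit quaternion [x, y, z, w].
In Python, from bench import move_ptp, servo_line, goto_joints, move_gripper, sleep, inverse_kinematics, capture, PlanningError, close_job, spot_in, silhouettes, current_clock, current_joint_pos, current_qvel, current_joint_torque, current_position, current_orientation, current_force, current_torque, current_finger_gap, current_grip_force gives the robot as it stands. Calls block until the motion is done:
- move_ptp(position, orientation): joint-space move of the TCP to a pose.
- servo_line(position, orientation=None, rate=0.15, contact_N=None): straight line of the TCP; orientation=None keeps the orientation; rate is the mean speed in m/s. With contact_N (N) it stops when the force on the tool has changed by that much, and returns True; else False.
- goto_joints(angles): joint-space move.
- move_gripper(opening): finger opening in m; the grip force is fixed at half the most; returns when the fingers have stopped.
- sleep(seconds).
- inverse_kinematics(position, orientation): joint angles nearest the present ones, or None.
- capture(name): name is "scene" or "top" or "wrist"; returns a dict with "image" (384x512x3 uint8, blue, green, red), "range_z" (384x512 float32, m along the optical axis (not along the pixel's ray), 0 where there is no reading), "intrinsics" (3x3 intrinsics, pixels), "k1" (the pictures are not rectified: a ray, as slopes to the right and down, at radius r is drawn at 1 + k1 r^2 times it, then the intrinsics apply), "R" (3x3) and "t" (3): a world point X has camera coordinates R X + t. Camera axes: x right, y down, z forward; pixel columns grow to the right and rows downward; lengths in m; the calibration is good to about 2 mm. A picture is of the moment at which its call begins.
A pose or a line that the arm cannot do raises PlanningError and nothing moves.
- close_job(): hands the job in; it is judged then, once.
Trained networks look in the newest picture that a camera, given by its name, has taken for a name from the list of things; names that differ only in an ending like _2 or _b are one class to them, and where a whole thing is asked for, a point or a joint stands for the part that bears it (a point fixed in the world has none). Each returns a list of dicts, best first, with "conf" (0 to 1); they miss things now and then, are a little off and sometimes report something else, mostly with a low value. They report only what shows in the picture. A call takes as long as a camera call. They do not tell look-alikes from the thing itself.
- spot_in(camera, query): "xy" ([column, row] in pixels, amid what is visible of it).
- silhouettes(camera, query): "region" (384x512 bool, what is visible of it) and "xy" ([column, row] in pixels, amid what is visible of it).
Readings, each from a call of its own:
- current_clock(): time.
- current_joint_pos(): joint angles.
- current_qvel(): joint speeds.
- current_joint_torque(): joint torques, N m.
- current_position(): TCP position.
- current_orientation(): TCP orientation.
- current_force(): force on the tool from outside, world axes, zero at the start.
- current_torque(): the same for the moment, N m.
- current_finger_gap(): finger opening in m.
- current_grip_force(): force on a finger pad.
Only numpy, scipy, OpenCV 4.12 (cv2) and the standard library are available. Lean on these libraries where they do the work, as an engineer would, in place of code of your own. Each camera call takes 0.05 s, during which the arm holds its last target. There are 200 camera calls.

## Working session

There is one attempt and no reset: what is moved stays moved. The work goes in short steps, each a Python script; the robot and the scene stay as the last script left them, time stands still between calls to the robot, and variables do not carry over. Pictures are saved under pics/ and viewed, at most 10 in all, crops included, and the job is handed in when it is done.

```bash
mkdir -p pics; ls; cat > h.py <<'E'
import numpy as np, cv2
from bench import *
def cloud(c):
    K=c["intrinsics"];h,w=c["range_z"].shape
    u,v=np.meshgrid(np.arange(w),np.arange(h))
    dx=(u-K[0,2])/K[0,0];dy=(v-K[1,2])/K[1,1];x,y=dx.copy(),dy.copy()
    for _ in range(8):
        s=1+c["k1"]*(x*x+y*y);x,y=dx/s,dy/s
    z=c["range_z"];P=np.stack([x*z,y*z,z],-1)
    W=(P-c["t"])@c["R"]; W[z==0]=np.nan
    return W
E
python3 - <<'E'
from h import *
ims=[]
for n in("scene","top"):
    c=capture(n);ims.append(c["image"]);W=cloud(c);print(n,-c["R"].T@c["t"])
    for q in("front_stamp","rear_stamp","spare_stand","memo_pad"):
        for d in silhouettes(n,q):
            p=W[d["region"]];p=p[~np.isnan(p[:,0])]
            if len(p): print(q,round(d["conf"],2),np.round(d["xy"]),len(p),np.percentile(p,[3,50,97],axis=0).round(3).tolist())
    np.savez(n+".npz",W=W,im=c["image"])
cv2.imwrite("pics/a.png",ims[0]);cv2.imwrite("pics/b.png",ims[1])
E
```

```text
pics
scene [-0.34548482 -0.53663334  0.53911268]
rear_stamp 0.25 [337. 263.] 968 [[0.346, -0.239, 0.003], [0.378, -0.203, 0.012], [0.422, -0.165, 0.014]]
spare_stand 0.85 [281. 214.] 1701 [[0.425, -0.089, 0.0], [0.471, -0.01, 0.012], [0.549, 0.074, 0.143]]
memo_pad 0.92 [336. 264.] 1016 [[0.345, -0.239, 0.001], [0.377, -0.202, 0.012], [0.424, -0.163, 0.014]]
memo_pad 0.54 [155. 216.] 319 [[0.251, 0.188, 0.005], [0.291, 0.207, 0.013], [0.316, 0.254, 0.015]]
top [0.31798065 0.04449986 1.28305618]
front_stamp 0.65 [162. 174.] 238 [[0.415, 0.286, 0.063], [0.432, 0.295, 0.14], [0.457, 0.306, 0.19]]
rear_stamp 0.68 [142. 174.] 291 [[0.413, 0.327, 0.063], [0.43, 0.336, 0.137], [0.457, 0.349, 0.19]]
spare_stand 0.98 [281. 165.] 1438 [[0.428, -0.081, 0.006], [0.47, -0.013, 0.012], [0.516, 0.052, 0.144]]
memo_pad 0.94 [195. 236.] 746 [[0.243, 0.195, 0.004], [0.28, 0.231, 0.011], [0.316, 0.267, 0.015]]
memo_pad 0.59 [343. 194.] 764 [[0.349, -0.233, 0.001], [0.386, -0.194, 0.01], [0.423, -0.157, 0.015]]
```

View pics/a.png

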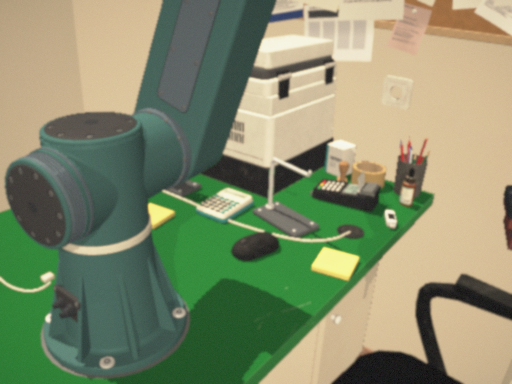

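View pics/b.png

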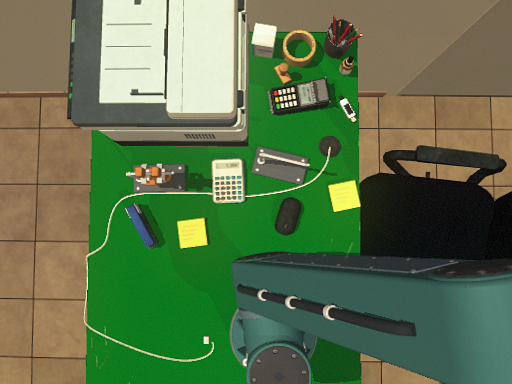

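```bash
python3 - <<'E'
from h import *
W=np.load("top.npz")["W"].reshape(-1,3)
def sel(x0,x1,y0,y1,z0,z1):
    with np.errstate(all='ignore'):
        return W[(W[:,0]>x0)&(W[:,0]<x1)&(W[:,1]>y0)&(W[:,1]<y1)&(W[:,2]>z0)&(W[:,2]<z1)]
def line(n,p):
    q=p[:,:2].astype(np.float32);print(n,len(p),"mean",p.mean(0).round(4),"rect",cv2.minAreaRect(q),)
    if len(p)>2:
        vx=cv2.fitLine(q,cv2.DIST_HUBER,0,.01,.01).ravel();print("   fit",vx.round(4))
line("spare base",sel(.40,.54,-.12,.10,.008,.02))
line("spare hook",sel(.40,.54,-.12,.10,.12,.16))
line("crowd base",sel(.36,.50,.2,.45,.008,.02))
line("crowd hook",sel(.36,.50,.2,.45,.125,.16))
line("grips",sel(.36,.50,.2,.45,.18,.21))
line("front grip",sel(.36,.50,.27,.316,.182,.21))
line("rear grip",sel(.36,.50,.316,.37,.182,.21))
line("pad",sel(.33,.45,-.26,-.13,.007,.02))
E
```

```text
spare base 1231 mean [ 0.4686 -0.006   0.012 ] rect ((0.4649825394153595, 0.0036457031965255737), (0.12617403268814087, 0.19263197481632233), 0.42371976375579834)
   fit [ 0.0552  0.9985  0.4686 -0.006 ]
spare hook 192 mean [4.822e-01 1.000e-04 1.416e-01] rect ((0.4873347878456116, 0.012408144772052765), (0.19235406816005707, 0.034495528787374496), 63.15785217285156)
   fit [ 0.3784  0.9256  0.4808 -0.0033]
crowd base 786 mean [0.427  0.3129 0.0117] rect ((0.427783340215683, 0.33287128806114197), (0.11195124685764313, 0.22239366173744202), 10.414950370788574)
   fit [ 0.18   -0.9837  0.4139  0.3297]
crowd hook 229 mean [0.4339 0.3203 0.1414] rect ((0.43498316407203674, 0.3220142722129822), (0.1273282915353775, 0.04962272569537163), 89.87915802001953)
   fit [ 0.0193 -0.9998  0.4339  0.3203]
grips 146 mean [0.4347 0.3192 0.187 ] rect ((0.4347999095916748, 0.3197208046913147), (0.02239862084388733, 0.05900367721915245), 0.6539071202278137)
   fit [ 0.0512 -0.9987  0.4351  0.3089]
front grip 65 mean [0.4353 0.2987 0.1875] rect ((0.4350678026676178, 0.29833170771598816), (0.02240387350320816, 0.015931731089949608), 1.7580708265304565)
   fit [0.999  0.0441 0.4353 0.2987]
rear grip 71 mean [0.4348 0.3398 0.1873] rect ((0.43463051319122314, 0.34012365341186523), (0.02231363207101822, 0.01809058152139187), 0.9928327798843384)
   fit [1.     0.01   0.4348 0.3398]
pad 672 mean [ 0.3868 -0.1959  0.011 ] rect ((0.39611226320266724, -0.193965345621109), (0.09498798102140427, 0.07674453407526016), 11.180619239807129)
   fit [ 0.6617  0.7498  0.3906 -0.193 ]
```

```bash
python3 - <<'E'
from h import *
d=np.load("top.npz");im=d["im"]
a=cv2.resize(im[145:205,115:200],None,fx=7,fy=7,interpolation=cv2.INTER_CUBIC)
b=cv2.resize(im[135:195,240:325],None,fx=7,fy=7,interpolation=cv2.INTER_CUBIC)
cv2.imwrite("pics/c.png",a);cv2.imwrite("pics/d.png",b)
E
```

```text
(no output)
```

View pics/c.png

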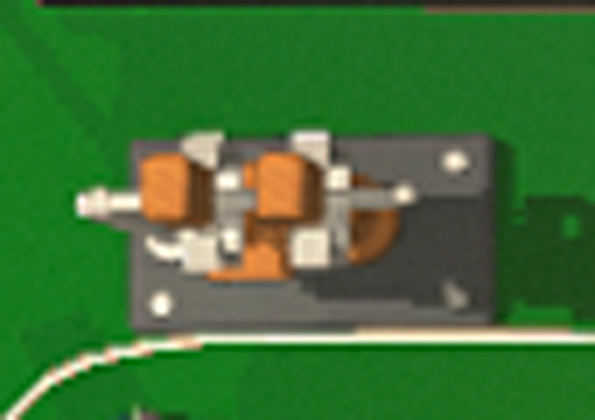

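View pics/d.png

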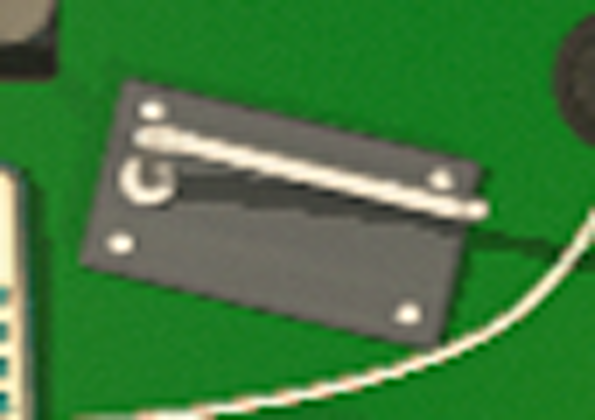

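The scene picture shows the spare stand (272,200), with its post at the left and the hook running right. The target pad is at (336,264).

In the top picture and crops, both posts are on the +y side with the free ends towards -y. The crowded grips are at about (155,172) and (139,172) px. The right pad at (343,194) is the one farthest from the base. Next I'll refine the fits.

```bash
python3 - <<'E'
from h import *
d=np.load("top.npz");Wf=d["W"];im=d["im"].astype(int)
hsv=cv2.cvtColor(d["im"],cv2.COLOR_BGR2HSV)
grey=(hsv[...,1]<70)
def sel(x0,x1,y0,y1,z0,z1,m=True):
    with np.errstate(all='ignore'):
        k=(Wf[...,0]>x0)&(Wf[...,0]<x1)&(Wf[...,1]>y0)&(Wf[...,1]<y1)&(Wf[...,2]>z0)&(Wf[...,2]<z1)&m
    k=cv2.morphologyEx(k.astype(np.uint8),cv2.MORPH_CLOSE,np.ones((3,3)))
    n,l,s,_=cv2.connectedComponentsWithStats(k); i=1+s[1:,4].argmax()
    p=Wf[l==i]; return p[~np.isnan(p[:,0])&(p[:,2]>z0)&(p[:,2]<z1)]
for n,a in dict(spb=(.40,.54,-.12,.08,.006,.02),crb=(.36,.50,.2,.45,.006,.02)).items():
    p=sel(*a,grey);print(n,len(p),cv2.minAreaRect(p[:,:2].astype(np.float32)))
yel=(hsv[...,0]>20)&(hsv[...,0]<35)&(hsv[...,1]>100)
p=sel(.33,.45,-.26,-.13,.006,.02,yel);print("pad",cv2.minAreaRect(p[:,:2].astype(np.float32)))
for n,a in dict(sph=(.40,.54,-.12,.08,.125,.17),crh=(.36,.50,.2,.285,.125,.16)).items():
    p=sel(*a);print(n,len(p),p.min(0).round(3),p.max(0).round(3),cv2.minAreaRect(p[:,:2].astype(np.float32)),cv2.fitLine(p[:,:2].astype(np.float32),cv2.DIST_HUBER,0,.01,.01).ravel().round(4))
    q=p[p[:,1].argsort()];print(q[:4].round(3).tolist(),q[-4:].round(3).tolist())
s=np.load("scene.npz")["W"]
for W in(Wf,s):
    k=(W[...,2]>.03)&(W[...,2]<.34)&(W[...,1]>.12)&(W[...,1]<.35)&(W[...,0]>.48)&(W[...,0]<.6)
    if k.sum(): print("printer",k.sum(),np.percentile(W[k][:,0],[1,5,50]))
for yaw in(0,12.5):
  from scipy.spatial.transform import Rotation as R
  for sgn in (0,180):
    q=(R.from_euler('z',yaw*-1+90+sgn,degrees=True)*R.from_euler('x',180,degrees=True)).as_quat()
    for P in([.435,.299,.157],[.435,.2,.3],[.45,-.13,.2],[.386,-.195,.12]):
        j=inverse_kinematics(P,q);print(yaw,sgn,P,None if j is None else np.round(j,2))
E
```

```text
spb 1234 ((0.46954816579818726, -0.014618657529354095), (0.14814166724681854, 0.08707014471292496), 76.06658172607422)
crb 773 ((0.4338207542896271, 0.3264046013355255), (0.0831800103187561, 0.1464441567659378), 0.24757450819015503)
pad ((0.3868943750858307, -0.19569849967956543), (0.0747750923037529, 0.07651408016681671), 11.588061332702637)
sph 159 [ 0.454 -0.08   0.125] [0.489 0.041 0.154] ((0.4720706343650818, -0.019424401223659515), (0.12443598359823227, 0.008228179067373276), 76.56900024414062) [ 0.2354  0.9719  0.4721 -0.0181]
[[0.459, -0.08, 0.15], [0.456, -0.08, 0.154], [0.455, -0.078, 0.146], [0.459, -0.078, 0.149]] [[0.489, 0.039, 0.133], [0.483, 0.041, 0.125], [0.484, 0.041, 0.135], [0.486, 0.041, 0.137]]
crh 30 [0.433 0.258 0.139] [0.44  0.284 0.153] ((0.43658992648124695, 0.27112019062042236), (0.025536082684993744, 0.007597596384584904), 89.41304016113281) [0.0018 1.     0.4358 0.2702]
[[0.437, 0.258, 0.153], [0.435, 0.259, 0.149], [0.435, 0.261, 0.151], [0.438, 0.262, 0.148]] [[0.439, 0.282, 0.139], [0.438, 0.283, 0.143], [0.436, 0.284, 0.14], [0.433, 0.284, 0.14]]
pr
[... 429 characters left out ...]
.3] [ 0.29  0.11  1.65  0.    1.38 -2.86]
0 180 [0.45, -0.13, 0.2] [-0.43  0.19  1.81 -0.    1.13  2.71]
0 180 [0.386, -0.195, 0.12] [-0.63  0.26  1.98 -0.    0.9   2.51]
12.5 0 [0.435, 0.299, 0.157] [ 0.47  0.33  1.74 -0.    1.07  0.69]
12.5 0 [0.435, 0.2, 0.3] [ 0.29  0.11  1.65 -0.    1.38  0.5 ]
12.5 0 [0.45, -0.13, 0.2] [-0.43  0.19  1.81  0.    1.13 -0.21]
12.5 0 [0.386, -0.195, 0.12] [-0.63  0.26  1.98  0.    0.9  -0.41]
12.5 180 [0.435, 0.299, 0.157] [ 0.47  0.33  1.74  0.    1.07 -2.45]
12.5 180 [0.435, 0.2, 0.3] [ 0.29  0.11  1.65  0.    1.38 -2.64]
12.5 180 [0.45, -0.13, 0.2] [-0.43  0.19  1.81 -0.    1.13  2.93]
12.5 180 [0.386, -0.195, 0.12] [-0.63  0.26  1.98 -0.    0.9   2.73]
```

```bash
cat >> h.py <<'E'
from scipy.spatial.transform import Rotation as R
def quat(ang,tilt=0):
    "stand x axis at world angle ang deg; closing across it; tilt: lean tool body away from printer (deg)"
    return (R.from_euler('y',-tilt,degrees=True)*R.from_euler('z',ang,degrees=True)*R.from_euler('x',180,degrees=True)).as_quat()
E
python3 - <<'E'
from h import *
p=current_position();servo_line([p[0],p[1],.33],rate=.2)
move_ptp([.40,.1,.34],quat(90));move_gripper(.05)
c=capture("scene");cv2.imwrite("pics/e.png",c["image"]);W=cloud(c)
c=capture("top");W2=cloud(c)
for w in(W,W2):
  for z in np.arange(.33,.7,.03):
    k=(abs(w[...,2]-z)<.015)&(abs(w[...,0]-.4)<.15)&(abs(w[...,1]-.1)<.15)
    if k.sum()>5:print(round(z,2),k.sum(),np.percentile(w[k],[1,99],axis=0).round(3).tolist())
print(current_clock())
E
```

```text
0.33 562 [[0.368, 0.091, 0.315], [0.549, 0.226, 0.345]]
0.36 736 [[0.364, 0.087, 0.345], [0.549, 0.227, 0.374]]
0.39 362 [[0.36, 0.087, 0.375], [0.437, 0.113, 0.404]]
0.42 705 [[0.318, 0.065, 0.405], [0.475, 0.129, 0.435]]
0.45 1367 [[0.31, 0.066, 0.435], [0.483, 0.13, 0.465]]
0.48 376 [[0.357, 0.076, 0.465], [0.415, 0.12, 0.485]]
0.33 385 [[0.526, 0.093, 0.323], [0.549, 0.25, 0.345]]
0.36 636 [[0.535, 0.096, 0.346], [0.55, 0.235, 0.371]]
0.42 9 [[0.319, 0.068, 0.414], [0.348, 0.126, 0.434]]
0.45 841 [[0.312, 0.068, 0.437], [0.428, 0.133, 0.465]]
0.48 46 [[0.312, 0.08, 0.465], [0.359, 0.131, 0.476]]
0.51 177 [[0.358, 0.068, 0.502], [0.374, 0.133, 0.512]]
0.54 26 [[0.36, 0.072, 0.537], [0.372, 0.117, 0.555]]
0.57 72 [[0.361, 0.062, 0.555], [0.404, 0.122, 0.582]]
0.6 30 [[0.362, 0.08, 0.585], [0.368, 0.11, 0.613]]
0.63 14 [[0.362, 0.087, 0.615], [0.364, 0.105, 0.633]]
0.69 201 [[0.253, 0.058, 0.676], [0.419, 0.14, 0.705]]
4.5833
```

View pics/e.png

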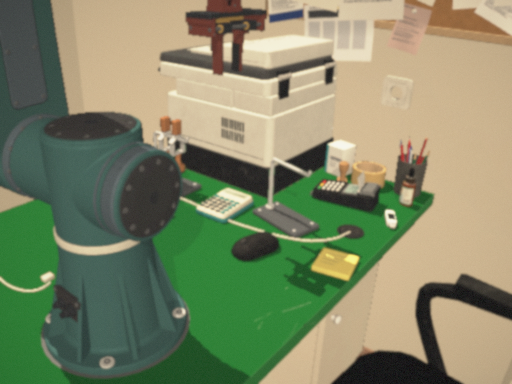

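The measured gripper body is about 178 mm along the closing direction. Held upright at x=0.435, it would reach 0.524 and touch the printer at about 0.521. I'll pinch with the tool leaning 7° away from the printer, which is harmless because the stamp pivots on the hook, and straighten it once clear.

```bash
cat >> h.py <<'E'
T=7; s,co=np.sin(np.radians(T)),np.cos(np.radians(T))
HX=.4353; HS=.110   # crowded hook x; TCP height in stamp frame
def crowd(y): return np.array([HX-(HS-.096)*s,y,.145+(HS-.096)*co])
def take(y,out):
    q=quat(90,T);g=crowd(y)
    move_ptp([.385,y,.30],q)
    servo_line(g+[0,0,.07],q,rate=.15)
    print("contact",servo_line(g,q,rate=.06,contact_N=6),current_position()-g)
    move_gripper(.0);print("gap",current_finger_gap(),"grip",current_grip_force(),"F",current_force(),current_clock())
    servo_line(g+[0,0,.018],q,rate=.03);print("F",current_force())
    return q,g
E
python3 - <<'E'
from h import *
take(.2983,0)
c=capture("scene");cv2.imwrite("pics/f.png",cv2.resize(c["image"][60:240,100:300],None,fx=3,fy=3))
print(current_position(),current_finger_gap(),current_clock())
E
```

```text
contact False [0.00034866 0.00019156 0.0004197 ]
gap 0.023871975130389758 grip 29.970623552799225 F [0.74280971 0.8907181  0.45154767] 7.975
F [-0.40278942  0.48402729  0.28613363]
[0.43344734 0.29819516 0.1767831 ] 0.023964649878311556 8.775
```

View pics/f.png

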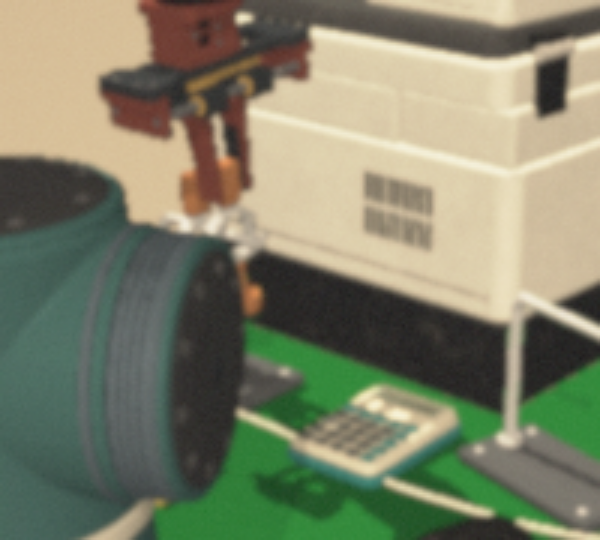

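The front stamp is pinched (gap 24 mm) and lifted 18 mm. Next I take it out along the hook, cross in front of the printer and hang it on the spare hook.

```bash
python3 - <<'E'
from h import *
q=quat(90,T);g=crowd(.2983)
print(servo_line(g+[0,-.085,.018],q,rate=.08,contact_N=5),current_force())
servo_line([.385,.205,.25],q,rate=.12)
servo_line([.385,.205,.31],quat(90),rate=.12)
e=np.array([.235,.972,0]);e/=np.linalg.norm(e);O=np.array([.472,-.0135,0]);qs=quat(76.4)
at=lambda x,z:O+e*x+[0,0,z+HS]
move_ptp([.40,-.125,.31],qs)
servo_line(at(-.11,.067)+[0,0,.05],qs,rate=.12)
servo_line(at(-.11,.067),qs,rate=.08)
c=capture("scene");cv2.imwrite("pics/g.png",cv2.resize(c["image"][100:290,200:400],None,fx=3,fy=3))
W=cloud(c);W2=cloud(capture("top"));
for w in(W,W2):
  k=(w[...,2]>.145)&(w[...,2]<.16)&(abs(w[...,0]-.46)<.03)&(abs(w[...,1]+.08)<.02)
  print(k.sum(),np.median(w[k],axis=0))
print(current_position(),current_finger_gap(),current_force(),current_clock())
E
```

```text
False [ 0.21732035  1.00061345 -0.31758658]
12 [ 0.45638456 -0.08189936  0.14842976]
12 [ 0.45767568 -0.07518166  0.149017  ]
[ 0.44668827 -0.12064703  0.177583  ] 0.0236728164668194 [-0.21727346  0.1101734  -1.13724506] 14.5833
```

View pics/g.png

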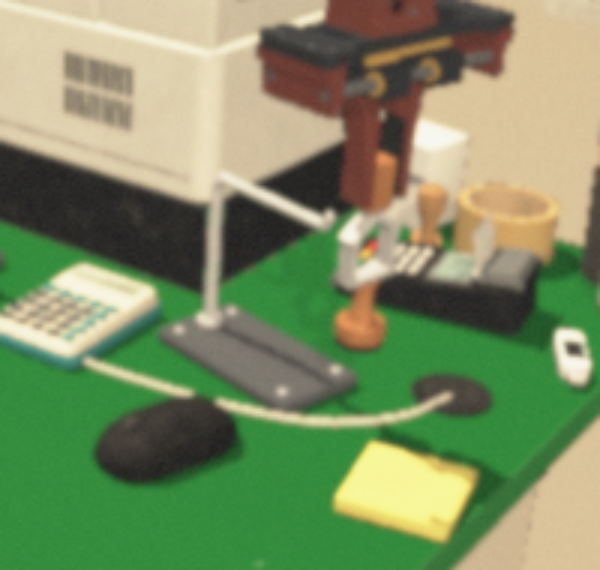

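The picture shows the round-footed stamp hanging straight, with its eye at crop (365,245) in front of the hook tip at (330,218). I'll thread it on, lower and release.

```bash
python3 - <<'E'
from h import *
e=np.array([.235,.972,0]);e/=np.linalg.norm(e);O=np.array([.472,-.0135,0]);qs=quat(76.4)
at=lambda x,z:O+e*x+[0,0,z+HS]
hit=servo_line(at(-.015,.067),qs,rate=.06,contact_N=4);print("thread hit",hit,current_position()-at(-.015,.067),current_force())
if not hit:
    print("down",servo_line(at(-.015,.0485),qs,rate=.025,contact_N=4),current_position()-at(-.015,.049),current_force())
    c=capture("scene");cv2.imwrite("pics/h.png",cv2.resize(c["image"][100:290,200:400],None,fx=3,fy=3))
E
```

```text
thread hit False [-6.41871126e-05 -2.45877561e-04 -2.08292001e-05] [ 0.3915763  -0.60823523 -0.35605084]
down True [ 0.00033749 -0.00012182  0.00185048] [ 1.80206497 -0.62764502  0.49118711]
```

View pics/h.png

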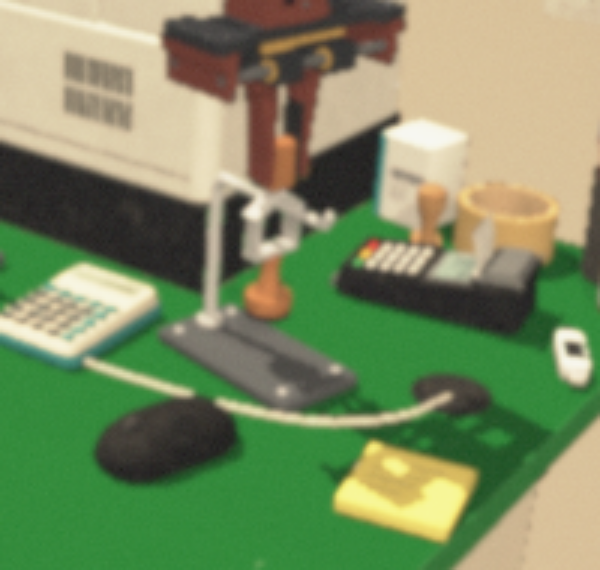

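The stamp is threaded on the hook and seated. I'll release it, retreat and check.

```bash
python3 - <<'E'
from h import *
move_gripper(.05)
p=current_position();servo_line(p+np.array([0,0,.10]),rate=.12)
move_ptp([.385,.12,.34],quat(90))
c=capture("top");w=cloud(c)
for n,(x0,x1,y0,y1) in dict(front=(.43,.52,-.08,.05),rear=(.40,.47,.25,.40)).items():
    k=(w[...,2]>.18)&(w[...,2]<.2)&(w[...,0]>x0)&(w[...,0]<x1)&(w[...,1]>y0)&(w[...,1]<y1)
    print(n,k.sum(),w[k].mean(0).round(4),cv2.minAreaRect(w[k][:,:2].astype(np.float32)))
print(current_clock())
E
```

```text
front 68 [ 0.4699 -0.0276  0.1868] ((0.4700693190097809, -0.02772054821252823), (0.017194755375385284, 0.023283472284674644), 76.20626831054688)
rear 68 [0.4342 0.3406 0.1874] ((0.4349081516265869, 0.340952605009079), (0.023061180487275124, 0.016796952113509178), 2.528895378112793)
19.4
```

```bash
python3 - <<'E'
from h import *
q,g=take(.3405,0)
hit=servo_line(g+[0,-.127,.018],q,rate=.08,contact_N=5);print("hit",hit,current_position(),current_force())
if not hit:
    servo_line([.385,.205,.27],q,rate=.12)
    servo_line([.36,.205,.34],quat(90),rate=.12)
    qp=quat(90);move_ptp([.385,-.195,.34],qp)
    servo_line([.3869,-.1957,.16],qp,rate=.12)
    c=capture("scene");cv2.imwrite("pics/i.png",cv2.resize(c["image"][100:290,230:430],None,fx=3,fy=3))
print(current_position(),current_finger_gap(),current_force(),current_clock())
E
```

```text
contact False [0.00032704 0.00021023 0.00043121]
gap 0.023999980029038002 grip 29.956535696983337 F [0.51378053 0.2096904  1.07987933] 22.8667
F [ 0.16939766 -0.09795426 -0.89751997]
hit False [0.43368033 0.21384503 0.17690942] [-0.39932771  1.10251226 -1.69961459]
[ 0.38732505 -0.19599473  0.16055222] 0.02389327812021512 [ 0.69864307  0.91007997 -1.28397666] 30.325
```

View pics/i.png

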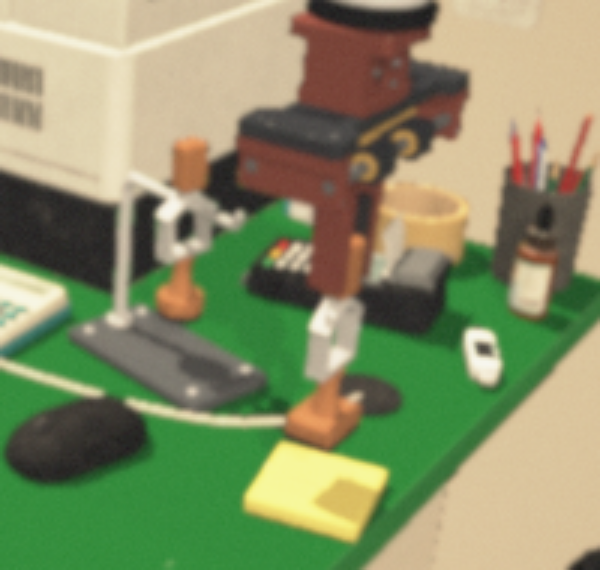

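The oblong stamp hangs upright, its foot at crop (322,420), about 40 mm above the pad centre at (316,490). The front stamp hangs on the spare hook at (183,230). Now I'll lower.

```bash
python3 - <<'E'
from h import *
servo_line([.3869,-.1957,.127],rate=.06)
print("down",servo_line([.3869,-.1957,.118],rate=.015,contact_N=3),current_position(),current_force())
move_gripper(.05);sleep(.3)
p=current_position();servo_line(p+np.array([0,0,.10]),rate=.1)
move_ptp([.2,-.45,.3],quat(90))
c=capture("scene");cv2.imwrite("pics/j.png",cv2.resize(c["image"][100:290,230:430],None,fx=3,fy=3))
w=cloud(capture("top"))
for n,(x0,x1,y0,y1,z0,z1) in dict(front=(.43,.52,-.08,.05,.18,.2),rear=(.34,.44,-.25,-.15,.14,.17),foot=(.34,.44,-.25,-.15,.018,.06)).items():
    k=(w[...,2]>z0)&(w[...,2]<z1)&(w[...,0]>x0)&(w[...,0]<x1)&(w[...,1]>y0)&(w[...,1]<y1)
    if k.sum(): print(n,k.sum(),w[k].mean(0).round(4))
print(current_clock())
E
```

```text
down True [ 0.38710465 -0.1958091   0.12122563] [-0.36779432  0.47143651  2.69118019]
front 69 [ 0.47   -0.0276  0.1872]
rear 69 [ 0.3855 -0.193   0.1488]
foot 122 [ 0.3847 -0.1851  0.0285]
34.8667
```

View pics/j.png

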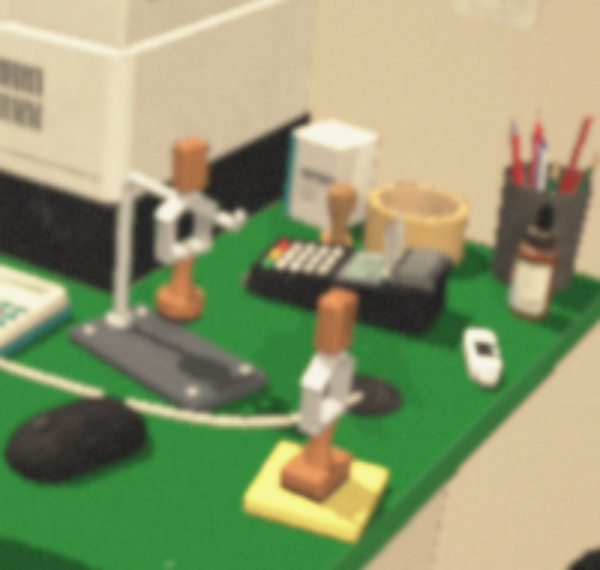

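The rear stamp stands upright mid-pad at crop (318,470), and the front stamp hangs on the spare hook at (183,230).

```bash
python3 -c "
from h import *
print(close_job())"
```

```text
the job is handed in; nothing more can be done
None
```

The job is handed in at about 35 s of the 72 s: the front stamp hangs released on the spare hook, and the rear stamp stands upright near the middle of the yellow pad (its grip measured about 3 mm off centre); no verdict was returned.

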